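# Set the iris of the suction tester and start the test

## Task

Set the iris on the suction tester for the next vacuum cleaner: with your fingertips gently push the lever's black knob round its arc until the red pointer points at the blue dot on the dial, then press the green start button on the yellow remote right down and let it go, leaving the iris on its mark. Keep off the red stop button, do not pick up or shove the remote, and leave the jar, the screwdriver and the nozzle where they are.

Things in the scene. Friction and masses are not known exactly. Their poses are not given: they have to be found in the camera images.
- tester: The suction tester: a grey sheet-steel box 320 x 320 x 110 mm bolted to the bench, origin at the centre of its underside, x and y along its sides; its -x side is the middle of the scale. In one corner of its top panel, 118 mm along +x and 118 mm along +y, a round vacuum gauge stands up to 65 mm above the panel.
- iris_axis (a point): Point on the vertical turning axis of the iris, on the tester's top panel, 110 mm above the bench. Round it lies a white dial plate of radius 149 mm with black ticks. A fixed hollow steel collar of radius 66 mm, with the iris blades inside, rises 47 mm above this point.
- iris (a joint): Angle of the iris ring and its lever about the vertical axis, rad, positive counter-clockwise seen from above; 0 when the lever points along the box's -x, end stops at -0.96 and +0.96. It moves against dry friction of 0.25 Nm (about 2.5 N at the knob) and stays where it is left.
- knob_top (a point): Centre of the top face of the lever's black knob: an upright round post 18 mm in diameter, 98 mm from the iris axis. Its top is 58 mm above the tester's panel; it can be pushed over the upper 40 mm of its height (below is the flat steel lever, 16 mm wide, its top 15 mm above the panel). The x axis runs outward along the lever.
- pointer_tip (a point): Tip of the red pointer on the end of the lever, 128 mm from the iris axis, just above the dial. The x axis runs outward along the lever, from the iris axis through the knob and the pointer.
- blue_dot_centre (a point): Centre of the round blue dot, 14 mm in diameter, stuck flat on the white dial 126 to 142 mm from the iris axis: the setting that is wanted. The pointer is at the dot when the lever's line, prolonged, crosses the dot.
- yellow_dot_centre (a point): Centre of a yellow dot of the same size on the other side of the scale: the setting for another machine, not wanted now.
- start_top (a point): Centre of the top face of the round green start button, 28 mm in diameter, on the remote. It stands 8 mm proud, 58 mm above the bench, and goes straight down 5 mm; it begins to move at 2.3 N, is right down at 4.5 N, and springs back.
- start (a joint): Travel of the green button, m: 0 when up, 0.005 when right down.
- stop_top (a point): Centre of the top face of the red stop button, like the green one, 60 mm from it on the same remote.
- stop (a joint): Travel of the red button, m: 0 when up, 0.005 when right down.
- remote: The remote switch: a loose yellow box 72 x 130 x 50 mm, 0.45 kg, lying flat on the bench to the left or the right of the tester. Origin at the centre of its underside; the green button lies 30 mm along its +y, the red one 30 mm along its -y.
- jar_mid (a point): Centre of a loose clear jar with a red lid, 64 mm in diameter, 85 mm high. Not to be disturbed.
- driver_mid (a point): Middle of a loose screwdriver with an orange handle, about 200 mm long, lying on the bench; x axis along it. Not to be disturbed.
- nozzle_mid (a point): Middle of a loose black crevice nozzle, 180 mm long, 38 mm high, lying on the bench; x axis along it. Not to be disturbed.
Not all that is in view belongs to the job. There is more than one size of the remote; the job needs the smallest.

How it is judged (in metres and radians):
On the way, in this order (a step that is already met when the one before it is completed fails the run):
1. the pointer is brought to the blue dot and stands still there (y of blue_dot_centre in the frame of pointer_tip between -0.007 and 0.007 m and velocity of joint iris between -0.05 and 0.05 rad/s), for 0.2 s.
2. the green start button is pressed right down with the pointer at the blue dot (y of blue_dot_centre in the frame of pointer_tip between -0.007 and 0.007 m and value of joint start above 0.0038 m), for 0.05 s.
At the end, for the whole second after the job is handed in: The lever's line, prolonged, passes within 7 mm of the blue dot's centre (crosses the dot) and is at rest, both buttons are up again, and the remote lies flat and still within 25 mm of where it was (y of blue_dot_centre in the frame of pointer_tip between -0.007 and 0.007 m and value of joint each of start, stop below 0.001 m and velocity of joint iris between -0.02 and 0.02 rad/s and angle between remote's own z axis and vertical below 0.05 rad and linear speed of remote below 0.02 m/s and distance of remote from where it was at the start of the episode below 0.025 m); the robot touches nothing.
It fails at once if the green button is pressed while the pointer is not at the blue dot (not (y of blue_dot_centre in the frame of pointer_tip between -0.007 and 0.007 m) and value of joint start above 0.002 m).
It fails at once if the red stop button is pressed (value of joint stop above 0.002 m).
It fails at once if the lever is clamped or forced: more than 20 N on it (contact force between the fingers and iris above 20 N).
It fails at once if the remote is shoved or carried more than 25 mm, or lifted off the bench (distance of remote from where it was at the start of the episode above 0.025 m or height (world z) of remote above 0.008 m).
It fails at once if the jar, screwdriver or nozzle is moved more than 20 mm (distance of any of jar_mid, driver_mid, nozzle_mid from where it was at the start of the episode above 0.02 m).
It also fails if it takes over 45 s, if anything falls off the work surface, if the arm or the gripper's body presses on something with over 40 N, if the wrist force passes 120 N, or if a joint passes its speed limit or range.

## Robot

A 6-joint arm with a two-finger parallel gripper is mounted at the origin on the work surface. World frame = base frame: x ahead of the robot, y to its left, z up, the work surface at z = 0. Lengths are in mm, angles in rad, forces in N, time in s.
With the tool pointing down it reaches from about 275 to 775 mm from the base axis. Payload 14.6 kg.
Tool frame: the origin (TCP) lies midway between the tips of the shut fingers; the grasp point (between the pads) lies bot.hold_point_z behind it (bot.hold_point_z is the distance from the TCP to the grasp point, in mm); z points along the fingers, x is the direction in which the jaws open and shut, and the axes are right-handed (so a half turn about z gives the same grasp; the last joint's range is limited). The gripper opens to 85 mm and grips with 20 to 120 N. Pads are 22 mm wide; open, the fingers measure 114 mm over their backs; the gripper's body (76 mm by 85 mm) begins 54 mm behind the grasp point. The pads swing forward as they close: fully open they stand 13 mm farther back than shut.
Start: joints at [0.975, 0.263, -0.048, 1.259, 0, 1.415], TCP at [224.003, 474.817, 231.278] pointing down, gripper open.
Joint ranges: [-2.65, 2.65], [-0.89, 1.7], [-1.18, 1.37], [-2.13, 2.11], [-1.35, 1.29], [-3.14, 3.14]. Speed limits (rad/s): [1.89, 1.89, 2.57, 2.79, 3.14, 3.14].

## Interface

Orientations are given as a unit quaternion [x, y, z, w].
In Python, from station import observe, viewer, bot gives the robot as it stands.
- The arm moves only by the tool drive_tool, never from a script. Its argument "motion" is a list of rows, each an object of numbers: "x", "y", "z": the shift along the tool's x, y, z in cm; "yaw": the turn about the tool's z in degrees; "hand": the opening, from 0 (shut) to 1 (fully open). A call has 1 to 12 rows; each row shifts and turns the commanded pose from where the row before left it, along the tool's axes as they then stand; what a row does not reach is not made up. A row lasts 1/12 s, in which the tool goes at most 41.7 mm and 7.16 degrees, less where a joint would pass 70% of its speed; a pose out of reach is approached as far as the arm can. A call with a gripper value outside its range is refused whole. The fingers move at their own pace and stop on an object; "grip_force" is the grip in N (left out, the last holds). Time passes only in rows, so rows that do not move let the fingers close. It gives the time, the measured TCP pose, the force and the opening at its end, in the units of the state.
- observe(): the state, without advancing time (a new reading comes with each control period).
- viewer.grab_frame(name): name is "scene" or "side" or "wrist"; returns a dict with "pixels" (420x560x3 uint8, red, green, blue), "vertical_fov" (degrees; the focal length in pixels is half the picture's height over the tangent of half this angle, whatever the lens; pixels are square), "cx", "cy" (the principal point, pixels), "R" (3x3) and "t" (3): a world point X has camera coordinates R X + t; the wrist camera has in their place "hand_eye" (4x4, takes a point from camera to tool coordinates, whose origin is the TCP and whose axes are the tool frame's). Camera axes: x right, y down, z forward; pixel columns grow to the right and rows downward; lengths in mm; the calibration is good to about 2 mm. The wrist camera is an equidistant fisheye: a pixel r from the principal point sees the ray r / f radians off the axis. A picture is of the moment at which its call begins: read the wrist's pose just before it. There is no depth.
- bot.sign_off(): hands the job in, once; it reports no verdict.
The state is a dict: "time_s": time; "joints": joint angles; "qd": joint speeds; "joint_efforts": joint torques, N m; "tool_pos": TCP position; "tool_rot": TCP orientation; "wrist_force": force on the tool from outside, world axes, zero at the start; "torque": the same for the moment, N m; "width": finger opening in mm.
Only numpy, scipy, OpenCV 4.12 (cv2) and the standard library are available. Lean on these libraries where they do the work, as an engineer would, in place of code of your own. Each camera call takes 0.05 s, during which the arm holds its last target. There are 200 camera calls.

## Working session

There is one attempt and no reset: what is moved stays moved. The work goes in short steps, Python scripts to look and compute and a tool call to move; the robot and the scene stay as the last step left them, time stands still between calls to the robot, and variables do not carry over. Pictures are saved under pics/ and viewed, about 8 in all and at most 12, crops included, and the job is handed in when it is done.

Besides the shell and the picture viewer there is one more tool, called after "Request:" in YAML: its name, and indented under it one key for each argument. drive_tool: Moves the arm, as the interface text tells. Its arguments: {"type":"object","properties":{"motion":{"type":"array","items":{"type":"object","properties":{"x":{"type":"number"},"y":{"type":"number"},"z":{"type":"number"},"yaw":{"type":"number"},"hand":{"type":"number"}}}},"grip_force":{"type":"number"}},"required":["motion"]}

```bash
mkdir -p pics; cat > h.py <<'E'
import numpy as np, cv2, pickle
from station import observe, viewer, bot
from scipy.spatial.transform import Rotation as Ro
def grab(n):
    s=observe(); f=viewer.grab_frame(n); f['s']=s; return f
def save(f,name,crop=None,k=1):
    p=np.ascontiguousarray(f['pixels'][:,:,::-1])
    if crop: x0,y0,x1,y1=crop; p=p[y0:y1,x0:x1]
    cv2.imwrite('pics/'+name,cv2.resize(p,None,fx=k,fy=k,interpolation=cv2.INTER_CUBIC))
def ray(f,u,v):
    F=210/np.tan(np.radians(f['vertical_fov'])/2)
    x,y=u-f['cx'],v-f['cy']
    if 'hand_eye' in f:
        r=np.hypot(x,y);th=r/F
        d=np.array([x/r*np.sin(th),y/r*np.sin(th),np.cos(th)]) if r>0 else np.array([0,0,1.])
        H=np.array(f['hand_eye']);R=Ro.from_quat(f['s']['tool_rot']).as_matrix()
        return R@H[:3,3]+np.array(f['s']['tool_pos']), R@H[:3,:3]@d
    R=np.array(f['R']);t=np.array(f['t'])
    return -R.T@t, R.T@np.array([x/F,y/F,1])
def onz(f,u,v,z):
    o,d=ray(f,u,v); return (o+d*(z-o[2])/d[2]).round(1)
E
python3 - <<'E'
from h import *
fs={n:grab(n) for n in('scene','side','wrist')}
pickle.dump(fs,open('f0.pkl','wb'))
for n in('scene','side'): print(n,ray(fs[n],280,210))
a=np.hstack([fs['scene']['pixels'],fs['side']['pixels']])
save(fs['scene'],'s0.png',None,1.42); save(fs['side'],'d0.png',None,1.42); save(fs['wrist'],'w0.png',None,1.42)
s=observe();print(s['tool_rot'],s['time_s'],s['wrist_force'],bot.hold_point_z)
E
```

```text
scene (array([1089.51512317, -563.8006708 ,  752.59742341]), array([-0.57955276,  0.57683188, -0.5760845 ]))
side (array([ -45.09735933, 1325.57602166, 1123.26590727]), array([ 0.27037291, -0.75514833, -0.59736081]))
[ 8.44589106e-01  5.35414856e-01 -3.79017007e-04  1.71456100e-04] 0.15 [ 0.26268767 -0.55358967 -0.10174029] 18.700000000000003
```

View pics/s0.png

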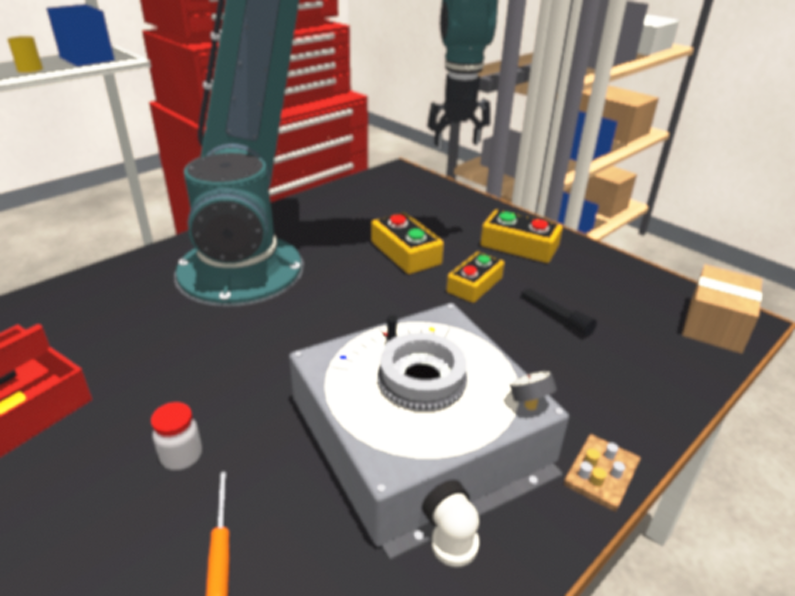

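View pics/d0.png

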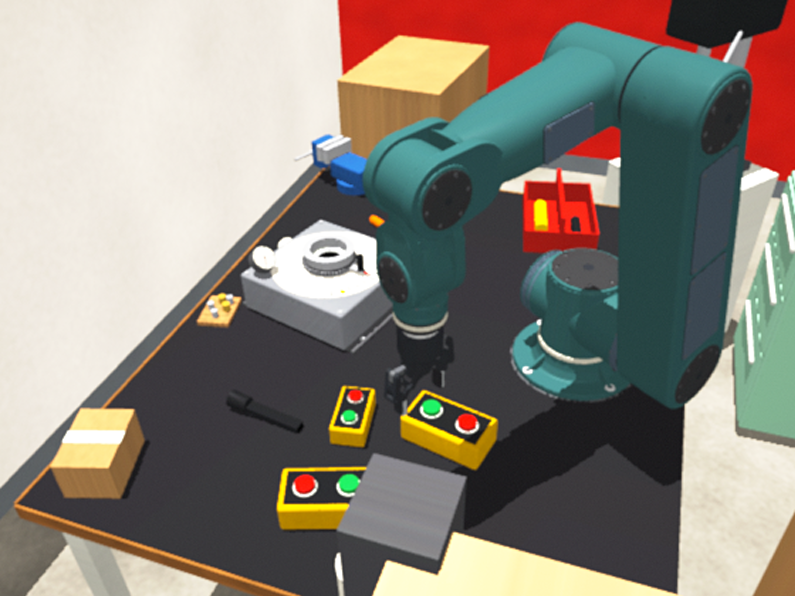

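The scene view shows the tester, with the knob at (391,328) and the blue dot at (343,357). The smallest remote has green at (484,260) and red at (470,271). Next I'll enlarge the dial and that remote.

```bash
python3 - <<'E'
from h import *
fs=pickle.load(open('f0.pkl','rb'));f=fs['scene'];g=fs['side']
a=cv2.resize(f['pixels'][215:330,200:400],None,fx=4,fy=4,interpolation=cv2.INTER_CUBIC)
b=cv2.resize(f['pixels'][170:215,305:365],None,fx=3,fy=3,interpolation=cv2.INTER_CUBIC)
c=np.zeros((600,800,3),np.uint8);c[:460]=a;c[462:597,:180]=b
cv2.imwrite('pics/c0.png',c[:,:,::-1])
k=1.42
for n,u,v,z in [('green',484,260,58),('red',470,271,58),('blue',343,357,110),('yellow',432,330,110),('knob',392,319,168),('ptr',387,336,112),('collar',423,357,157),('boxL',293,354,110),('boxT',451,306,110),('boxR',565,411,110),('boxB',378,490,110)]: print(n,onz(f,u/k,v/k,z))
for n,u,v,z in [('green',348,416,58),('red',355,397,58),('knob',360,257,168),('yellow',342,291,110)]: print('side',n,onz(g,u/k,v/k,z))
E
```

```text
green [412.4 376.8  58. ]
red [421.4 318.6  58. ]
blue [ 503.4 -101.   110. ]
yellow [551.4  58.  110. ]
knob [537.2 -25.3 168. ]
ptr [513.3 -12.8 112. ]
collar [627.  -45.5 157. ]
boxL [ 443.3 -156.5  110. ]
boxT [525.9 135.4 110. ]
boxR [815.3  64.1 110. ]
boxB [ 731.4 -231.7  110. ]
side green [403.5 388.9  58. ]
side red [410.1 333.5  58. ]
side knob [527.3 -11.9 168. ]
side yellow [549.8  57.2 110. ]
```

View pics/c0.png

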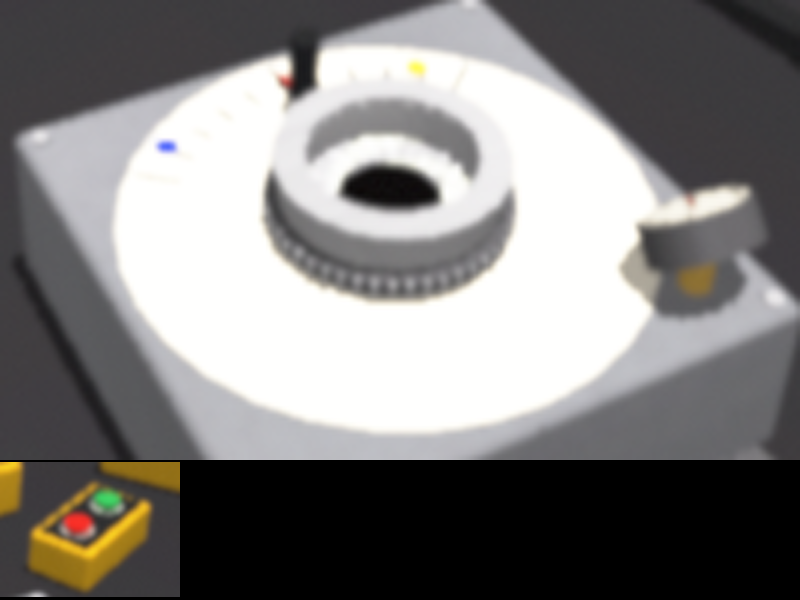

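The crop puts the knob base at about (300,85), the pointer at (287,80), and the blue dot at (167,147). That gives an iris axis near (628,-46) and a knob near (533,-20). The dot is about 40° counter-clockwise from the lever, so I'll push the knob in −y with the fingers shut.

Request:
drive_tool:
  motion:
    - {"yaw":6.5,"hand":0}
    - {"yaw":6.5,"hand":0}
    - {"yaw":6.5,"hand":0}
    - {"yaw":6.5,"hand":0}
    - {"yaw":6.5,"hand":0}
    - {"yaw":6.5,"hand":0}
    - {"yaw":6.5,"hand":0}
    - {"yaw":6.5,"hand":0}
    - {"yaw":6.5,"hand":0}
    - {"yaw":6.2,"hand":0}
    - {"hand":0}
    - {"hand":0}
  grip_force: 20

```text
$.motion[0]: bad value
```

Request:
drive_tool:
  motion:
    - {"x":2.5,"y":3}
    - {"x":2.5,"y":3}
    - {"x":2.5,"y":3}
    - {"x":2.5,"y":3}
    - {"x":2.5,"y":3}
    - {"x":2.5,"y":3}
    - {"x":2.5,"y":3}
    - {"x":2.5,"y":3}
    - {"x":2.5,"y":3}
    - {"x":2.5,"y":3}
    - {"x":2.5,"y":3}
    - {"x":2.5,"y":3}

```text
$.motion[0]: bad value
```

Request:
drive_tool:
  motion:
    - {"x":0,"y":0,"z":0,"yaw":6.5,"hand":0}
    - {"x":0,"y":0,"z":0,"yaw":6.5,"hand":0}
    - {"x":0,"y":0,"z":0,"yaw":6.5,"hand":0}
    - {"x":0,"y":0,"z":0,"yaw":6.5,"hand":0}
    - {"x":0,"y":0,"z":0,"yaw":6.5,"hand":0}
    - {"x":0,"y":0,"z":0,"yaw":6.5,"hand":0}
    - {"x":0,"y":0,"z":0,"yaw":6.5,"hand":0}
    - {"x":0,"y":0,"z":0,"yaw":6.5,"hand":0}
    - {"x":0,"y":0,"z":0,"yaw":6.5,"hand":0}
    - {"x":0,"y":0,"z":0,"yaw":6.2,"hand":0}
    - {"x":0,"y":0,"z":0,"yaw":0,"hand":0}
    - {"x":0,"y":0,"z":0,"yaw":0,"hand":0}
  grip_force: 20

```text
time_s: 1.15
tool_pos: [224.0, 474.7, 231.1]
tool_rot: [1.0, 0.002, -0.0, 0.0]
wrist_force: [0.8, 0.9, 0.5]
width: 0.0
```

Request:
drive_tool:
  motion:
    - {"x":2.2,"y":3,"z":0,"yaw":0,"hand":0}
    - {"x":2.2,"y":3,"z":0,"yaw":0,"hand":0}
    - {"x":2.2,"y":3,"z":0,"yaw":0,"hand":0}
    - {"x":2.2,"y":3,"z":0,"yaw":0,"hand":0}
    - {"x":2.2,"y":3,"z":0,"yaw":0,"hand":0}
    - {"x":2.2,"y":3,"z":0,"yaw":0,"hand":0}
    - {"x":2.2,"y":3,"z":0,"yaw":0,"hand":0}
    - {"x":2.2,"y":3,"z":0,"yaw":0,"hand":0}
    - {"x":2.2,"y":3,"z":0,"yaw":0,"hand":0}
    - {"x":2.2,"y":3,"z":0,"yaw":0,"hand":0}
    - {"x":2.2,"y":3,"z":0,"yaw":0,"hand":0}
    - {"x":2.2,"y":3,"z":0,"yaw":0,"hand":0}

```text
time_s: 2.15
tool_pos: [489.1, 113.2, 231.4]
tool_rot: [1.0, 0.002, 0.0, -0.0]
wrist_force: [0.6, 1.0, -0.1]
width: -0.2
```

Request:
drive_tool:
  motion:
    - {"x":2.2,"y":3,"z":0,"yaw":0,"hand":0}
    - {"x":2.2,"y":3,"z":0,"yaw":0,"hand":0}
    - {"x":0,"y":0,"z":0,"yaw":0,"hand":0}
    - {"x":0,"y":0,"z":0,"yaw":0,"hand":0}
    - {"x":0,"y":0,"z":0,"yaw":0,"hand":0}

```text
time_s: 2.57
tool_pos: [532.0, 55.1, 231.1]
tool_rot: [1.0, 0.001, -0.0, -0.0]
wrist_force: [-0.2, 0.1, 0.1]
width: 0.0
```

```bash
python3 - <<'E'
from h import *
f=grab('wrist');pickle.dump(f,open('w1.pkl','wb'));save(f,'w1.png',None,1.42)
print(f['s']['tool_pos'],f['s']['time_s'],f['s']['wrist_force'],f['vertical_fov'],np.array(f['hand_eye']).round(2))
E
```

```text
[532.02649742  55.13372169 231.08688073] 2.5667 [-0.1806662   0.09405325  0.11409975] 65.70646984690485 [[   1.     -0.      0.     -0.19]
 [  -0.      0.95    0.31  -79.19]
 [  -0.     -0.31    0.95 -143.86]
 [   0.      0.      0.      1.  ]]
```

View pics/w1.png

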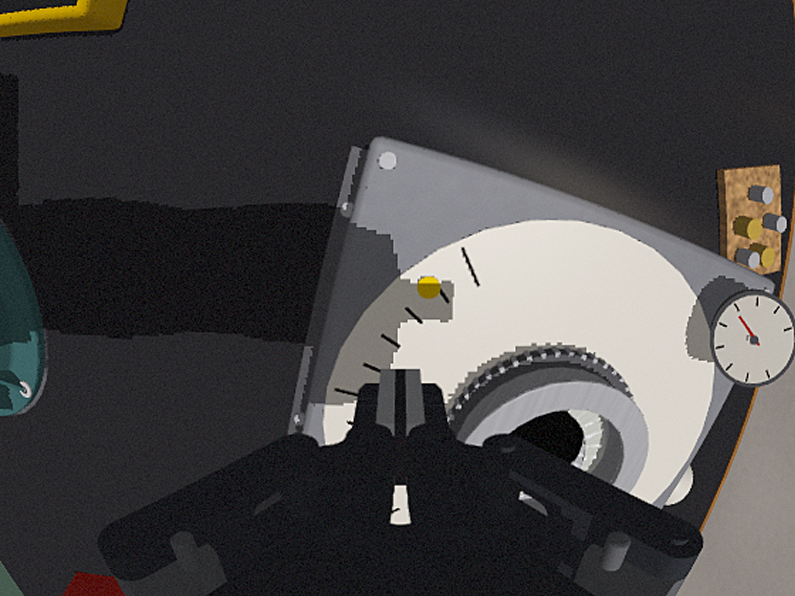

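The wrist view shows the yellow dot at (429,288) and the collar, with the knob hidden behind the fingers. I'll lower beside the knob and then push.

Request:
drive_tool:
  motion:
    - {"x":0,"y":0,"z":2,"yaw":0,"hand":0}
    - {"x":0,"y":0,"z":2.5,"yaw":0,"hand":0}
    - {"x":0,"y":0,"z":2.5,"yaw":0,"hand":0}
    - {"x":0,"y":0,"z":1.9,"yaw":0,"hand":0}
    - {"x":0,"y":2,"z":0,"yaw":0,"hand":0}
    - {"x":0,"y":1.2,"z":0,"yaw":0,"hand":0}
    - {"x":0,"y":0.5,"z":0,"yaw":0,"hand":0}
    - {"x":0,"y":0.5,"z":0,"yaw":0,"hand":0}
    - {"x":0,"y":0.5,"z":0,"yaw":0,"hand":0}

```text
time_s: 3.37
tool_pos: [532.6, 8.0, 143.0]
tool_rot: [1.0, 0.001, 0.001, 0.0]
wrist_force: [0.0, -0.6, 0.0]
width: 0.2
```

Request:
drive_tool:
  motion:
    - {"x":0,"y":0.5,"z":0,"yaw":0,"hand":0}
    - {"x":0,"y":0.5,"z":0,"yaw":0,"hand":0}
    - {"x":0,"y":0.5,"z":0,"yaw":0,"hand":0}
    - {"x":0,"y":0.5,"z":0,"yaw":0,"hand":0}

```text
time_s: 3.7
tool_pos: [531.9, -11.9, 142.2]
tool_rot: [1.0, 0.001, -0.0, -0.0]
wrist_force: [-3.7, 3.7, 0.2]
width: -0.1
```

Request:
drive_tool:
  motion:
    - {"x":0,"y":0.5,"z":0,"yaw":0,"hand":0}
    - {"x":0,"y":0.5,"z":0,"yaw":0,"hand":0}
    - {"x":0,"y":0.5,"z":0,"yaw":0,"hand":0}
    - {"x":0,"y":0.5,"z":0,"yaw":0,"hand":0}

```text
time_s: 4.03
tool_pos: [532.4, -32.4, 142.3]
tool_rot: [1.0, 0.0, -0.0, -0.0]
wrist_force: [-2.3, 3.4, 0.7]
width: -0.1
```

Request:
drive_tool:
  motion:
    - {"x":0,"y":0.5,"z":0,"yaw":0,"hand":0}
    - {"x":0,"y":0.5,"z":0,"yaw":0,"hand":0}
    - {"x":0,"y":0.5,"z":0,"yaw":0,"hand":0}
    - {"x":0,"y":0.4,"z":0,"yaw":0,"hand":0}
    - {"x":0,"y":0,"z":0,"yaw":0,"hand":0}

```text
time_s: 4.45
tool_pos: [532.9, -51.9, 142.4]
tool_rot: [1.0, 0.0, 0.0, 0.0]
wrist_force: [0.5, 0.5, 0.3]
width: 0.1
```

```bash
python3 - <<'E'
from h import *
f=grab('scene');g=grab('side');w=grab('wrist');pickle.dump((f,g,w),open('p1.pkl','wb'))
a=cv2.resize(f['pixels'][205:280,190:320],None,fx=4,fy=4,interpolation=cv2.INTER_CUBIC)
b=cv2.resize(g['pixels'][140:235,160:300],None,fx=2,fy=2,interpolation=cv2.INTER_CUBIC)
c=np.zeros((600,800,3),np.uint8);c[:300,:520]=a;c[:190,520:800]=b
c[300:600,:400]=cv2.resize(w['pixels'],(400,300))
cv2.imwrite('pics/c1.png',c[:,:,::-1])
E
```

```text
(no output)
```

View pics/c1.png

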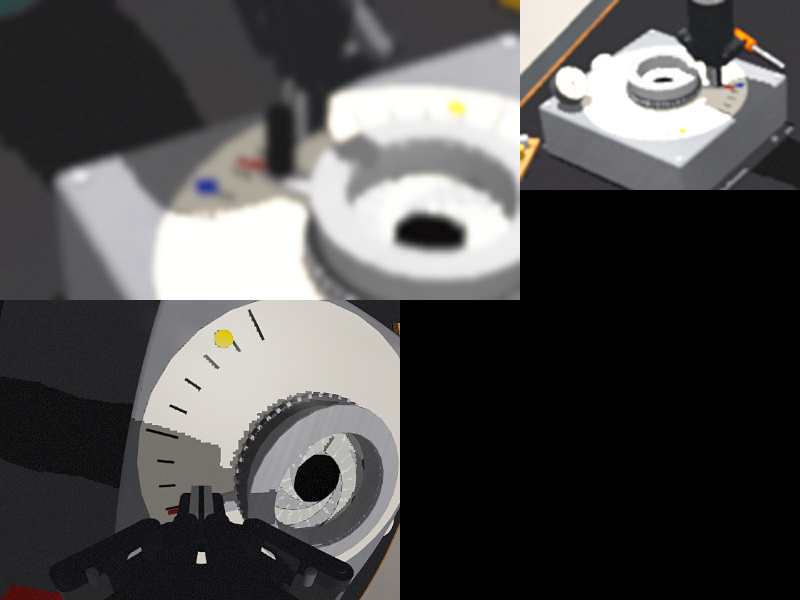

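The crop shows the red pointer at (250,163) close to the blue dot at (205,187), with the knob on the finger face. Next I'll measure the angles.

```bash
cat >> h.py <<'E'
AX=np.array([628.5,-46.5])
def cen(f,kind,box):
    x0,y0,x1,y1=box;p=f['pixels'][y0:y1,x0:x1].astype(int);r,g,b=p[...,0],p[...,1],p[...,2]
    w=np.clip((b-np.maximum(r,g)) if kind=='b' else (r-np.maximum(g,b)) if kind=='r' else np.minimum(r,g)-b,0,None).astype(float)
    w[w<0.35*w.max()]=0
    v,u=np.mgrid[y0:y1,x0:x1]
    return (u*w).sum()/w.sum(),(v*w).sum()/w.sum(),w.sum()
def rep(f,box,kinds='br',zr=114):
    for k in kinds:
        u,v,s=cen(f,k,box);P=onz(f,u,v,110 if k!='r' else zr);d=P[:2]-AX
        print(k,round(u,1),round(v,1),int(s),P,'r',np.hypot(*d).round(1),'ang',(np.degrees(np.arctan2(d[1],d[0]))%360).round(2))
E
python3 - <<'E'
from h import *
f,g,w=pickle.load(open('p1.pkl','rb'))
B=(232,236,262,258)
rep(f,B); rep(f,(295,225,312,240),'y')
S=(248,175,285,195); rep(g,S); rep(g,(232,200,250,212),'y')
rep(w,(225,285,256,305),'r'); rep(w,(295,35,330,70),'y')
w0=pickle.load(open('w1.pkl','rb')); rep(w0,(290,190,312,212),'y')
E
```

```text
b 241.1 251.2 1053 [ 502.2 -101.4  110. ] r 137.7 ang 203.49
r 252.5 245.4 1073 [507.8 -71.5 114. ] r 123.3 ang 191.7
y 303.7 231.6 1296 [548.2  59.4 110. ] r 132.9 ang 127.17
b 269.6 182.1 495 [ 503.7 -103.2  110. ] r 137.1 ang 204.43
r 264.4 183.2 788 [517.  -85.8 114. ] r 118.2 ang 199.42
y 240.9 205.0 609 [549.3  57.5 110. ] r 130.7 ang 127.29
r 241.7 296.0 6820 [507.4 -83.  114. ] r 126.5 ang 196.77
y 313.3 52.6 78658 [549.1  59.7 110. ] r 132.6 ang 126.78
y 301.5 201.1 25002 [548.9  58.6 110. ] r 131.8 ang 127.14
```

Triangulating the pointer puts it at about 195°. The dot is at about 204°, so the finger needs roughly 14 mm more in −y. I'll go 12 mm first, drifting slightly in x to follow the arc.

Request:
drive_tool:
  motion:
    - {"x":0.1,"y":0.3,"z":0,"yaw":0,"hand":0}
    - {"x":0.1,"y":0.3,"z":0,"yaw":0,"hand":0}
    - {"x":0.1,"y":0.3,"z":0,"yaw":0,"hand":0}
    - {"x":0.1,"y":0.2,"z":0,"yaw":0,"hand":0}
    - {"x":0,"y":0.1,"z":0,"yaw":0,"hand":0}
    - {"x":0,"y":0,"z":0,"yaw":0,"hand":0}

```text
time_s: 5.1
tool_pos: [536.7, -63.3, 142.3]
tool_rot: [1.0, 0.0, 0.0, 0.0]
wrist_force: [-0.4, -0.3, -0.6]
width: 0.2
```

```bash
python3 - <<'E'
from h import *
f=grab('scene');g=grab('side');w=grab('wrist');pickle.dump((f,g,w),open('p2.pkl','wb'))
a=cv2.resize(f['pixels'][225:275,220:290],None,fx=7,fy=7,interpolation=cv2.INTER_CUBIC)
b=cv2.resize(g['pixels'][165:200,240:290],None,fx=6,fy=6,interpolation=cv2.INTER_CUBIC)
c=np.zeros((600,800,3),np.uint8);c[:350,:490]=a;c[:210,500:800]=b
c[350:600,:500]=cv2.resize(w['pixels'][250:350,180:380],(500,250))
cv2.imwrite('pics/c2.png',c[:,:,::-1])
B=(232,236,262,258)
rep(f,B,zr=119); rep(g,(248,175,285,195),zr=119)
E
```

```text
b 241.1 251.2 1054 [ 502.2 -101.4  110. ] r 137.7 ang 203.49
r 249.5 249.1 1033 [517.5 -89.  119. ] r 118.9 ang 200.95
b 269.6 182.1 493 [ 503.7 -103.3  110. ] r 137.1 ang 204.47
r 264.2 181.0 710 [519.7 -91.6 119. ] r 117.8 ang 202.52
```

View pics/c2.png

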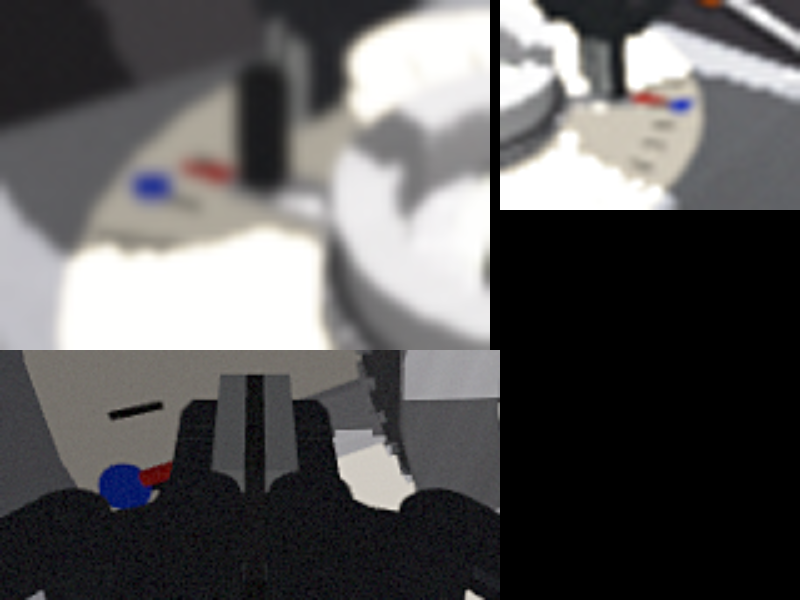

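All three views show the pointer just short of the dot's centre. In the wrist crop the tip is at (140,479) and the dot is at (125,486). I'll push about 3 mm more and then back off.

Request:
drive_tool:
  motion:
    - {"x":0.05,"y":0.15,"z":0,"yaw":0,"hand":0}
    - {"x":0.05,"y":0.15,"z":0,"yaw":0,"hand":0}
    - {"x":0,"y":0,"z":0,"yaw":0,"hand":0}
    - {"x":0,"y":0,"z":0,"yaw":0,"hand":0}
    - {"x":0,"y":-0.5,"z":0,"yaw":0,"hand":0}
    - {"x":0,"y":-1.5,"z":0,"yaw":0,"hand":0}
    - {"x":0,"y":-3,"z":0,"yaw":0,"hand":0}
    - {"x":0,"y":-3,"z":0,"yaw":0,"hand":0}
    - {"x":0,"y":-3,"z":0,"yaw":0,"hand":0}
    - {"x":0,"y":0,"z":-3,"yaw":0,"hand":0}
    - {"x":0,"y":0,"z":-3,"yaw":0,"hand":0}
    - {"x":0,"y":0,"z":-3,"yaw":0,"hand":0}

```text
time_s: 6.25
tool_pos: [536.8, 44.9, 233.4]
tool_rot: [1.0, 0.001, -0.0, 0.0]
wrist_force: [1.0, -0.6, 0.3]
width: 0.4
```

```bash
python3 - <<'E'
from h import *
f=grab('scene');g=grab('side');pickle.dump((f,g),open('p3.pkl','wb'))
a=cv2.resize(f['pixels'][225:275,220:290],None,fx=7,fy=7,interpolation=cv2.INTER_CUBIC)
b=cv2.resize(g['pixels'][165:200,240:290],None,fx=6,fy=6,interpolation=cv2.INTER_CUBIC)
c=np.zeros((350,800,3),np.uint8);c[:350,:490]=a;c[:210,500:800]=b
cv2.imwrite('pics/c3.png',c[:,:,::-1])
for z in (114,119):
  rep(f,(232,236,262,258),zr=z); rep(g,(248,175,285,195),zr=z)
E
```

```text
b 241.3 251.1 1222 [ 502.1 -100.7  110. ] r 137.5 ang 203.21
r 249.7 250.2 934 [516.3 -87.3 114. ] r 119.4 ang 199.98
b 269.5 182.0 224 [ 504.3 -104.   110. ] r 136.9 ang 204.84
r 263.2 180.1 235 [ 528.2 -103.1  114. ] r 115.2 ang 209.44
b 241.3 251.1 1222 [ 502.1 -100.7  110. ] r 137.5 ang 203.21
r 249.7 250.2 934 [520.8 -91.1 119. ] r 116.6 ang 202.5
b 269.5 182.0 224 [ 504.3 -104.   110. ] r 136.9 ang 204.84
r 263.2 180.1 235 [525.3 -96.  119. ] r 114.5 ang 205.62
```

View pics/c3.png

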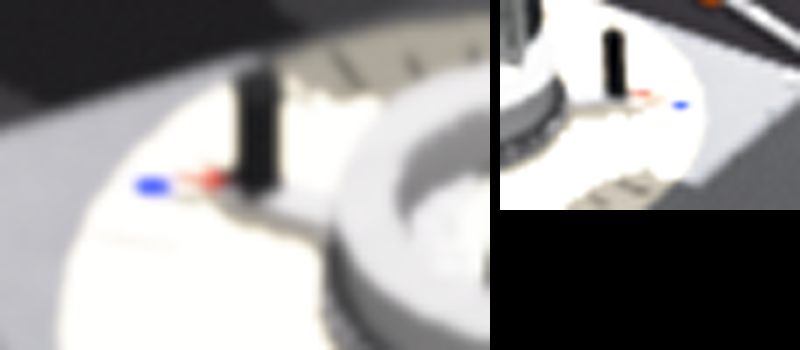

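Both views now put the pointer at about 204°, in line with the dot at (152,186) in the crop. I'll take one unobstructed look from above to confirm.

Request:
drive_tool:
  motion:
    - {"x":2,"y":2.6,"z":0,"yaw":0,"hand":0}
    - {"x":2,"y":2.6,"z":0,"yaw":0,"hand":0}
    - {"x":2,"y":2.6,"z":0,"yaw":0,"hand":0}
    - {"x":2,"y":2.6,"z":0,"yaw":0,"hand":0}
    - {"x":0,"y":0,"z":0,"yaw":0,"hand":0}
    - {"x":0,"y":0,"z":0,"yaw":0,"hand":0}

```text
time_s: 6.85
tool_pos: [617.8, -60.9, 230.9]
tool_rot: [1.0, -0.001, -0.001, -0.0]
wrist_force: [-0.0, 0.2, -0.1]
width: -0.2
```

```bash
python3 - <<'E'
from h import *
w=grab('wrist');pickle.dump(w,open('w4.pkl','wb'));save(w,'w4.png',(90,150,250,330),4)
rep(w,(90,200,200,320),zr=114);rep(w,(90,200,200,320),zr=118)
print(w['s']['tool_pos'])
E
```

```text
b 158.1 249.3 10161 [ 501.5 -104.   110. ] r 139.4 ang 204.36
r 167.2 246.1 2937 [512.9 -98.6 114. ] r 126.8 ang 204.26
b 158.1 249.3 10161 [ 501.5 -104.   110. ] r 139.4 ang 204.36
r 167.2 246.1 2937 [514.5 -96.8 118. ] r 124.6 ang 203.81
[617.78649967 -60.91667803 230.946019  ]
```

View pics/w4.png

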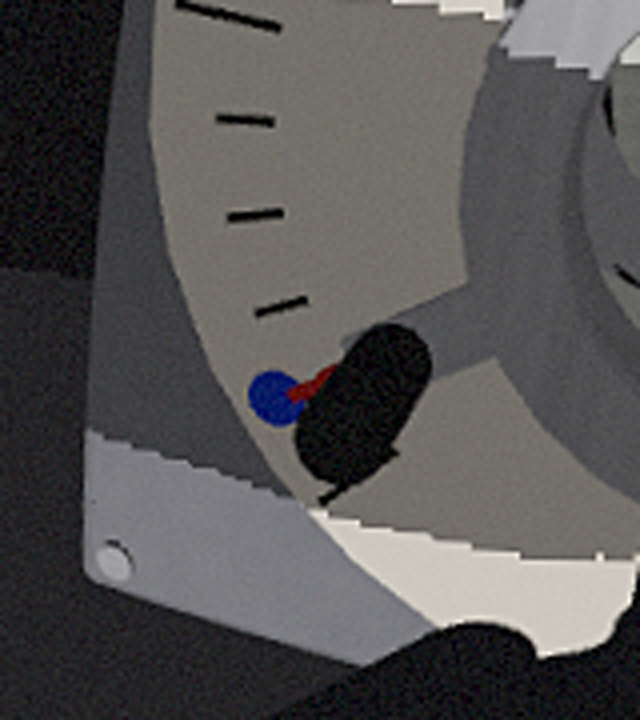

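The view from above shows the red tip on the blue dot at (275,397), and the angles agree within 0.5°. Next I'll go to the remote and measure the button from close up.

Request:
drive_tool:
  motion:
    - {"x":-1.7,"y":-3.1,"z":0,"yaw":0,"hand":0}
    - {"x":-1.7,"y":-3.1,"z":0,"yaw":0,"hand":0}
    - {"x":-1.7,"y":-3.1,"z":0,"yaw":0,"hand":0}
    - {"x":-1.7,"y":-3.1,"z":0,"yaw":0,"hand":0}
    - {"x":-1.7,"y":-3.1,"z":0,"yaw":0,"hand":0}
    - {"x":-1.7,"y":-3.1,"z":0,"yaw":0,"hand":0}
    - {"x":-1.7,"y":-3.1,"z":0,"yaw":0,"hand":0}
    - {"x":-1.7,"y":-3.1,"z":0,"yaw":0,"hand":0}
    - {"x":-1.7,"y":-3.1,"z":0,"yaw":0,"hand":0}
    - {"x":-1.7,"y":-3.1,"z":0,"yaw":0,"hand":0}
    - {"x":-1.7,"y":-3.1,"z":0,"yaw":0,"hand":0}
    - {"x":-1.7,"y":-3.1,"z":0,"yaw":0,"hand":0}

```text
time_s: 7.9
tool_pos: [410.6, 313.6, 232.5]
tool_rot: [1.0, 0.001, 0.0, -0.0]
wrist_force: [0.2, -0.6, 0.0]
width: -0.0
```

Request:
drive_tool:
  motion:
    - {"x":0,"y":0,"z":0,"yaw":0,"hand":0}
    - {"x":0,"y":0,"z":0,"yaw":0,"hand":0}

```text
time_s: 8.07
tool_pos: [411.0, 313.5, 232.4]
tool_rot: [1.0, 0.002, 0.0, -0.0]
wrist_force: [0.1, -0.1, 0.5]
width: 0.2
```

```bash
python3 - <<'E'
from h import *
w=grab('wrist');pickle.dump(w,open('w5.pkl','wb'));save(w,'w5.png',None,1.42)
p=w['pixels'].astype(int);r,g,b=p[...,0],p[...,1],p[...,2]
for n,m in(('g',g-np.maximum(r,b)),('r',r-np.maximum(g,b))):
    k,l,st,c=cv2.connectedComponentsWithStats((m>40).astype(np.uint8))
    for i in range(1,k):
        if st[i,4]>150: print(n,st[i],c[i].round(1),onz(w,*c[i],58))
print(w['s']['tool_pos'],w['s']['wrist_force'])
E
```

```text
g [262 107  27  27 599] [274.9 120. ] [404.3 383.3  58. ]
g [105 165  35  36 966] [122.4 182.6] [238.  322.8  58. ]
r [ 48 153  30  34 790] [ 62.3 169.6] [154.8 340.9  58. ]
r [271 166  28  27 593] [284.8 178.9] [414.3 324.6  58. ]
r [527 278  33  33 189] [543.3 291.1] [811.7 165.3  58. ]
[411.03857737 313.48193346 232.40082378] [ 0.07603308 -0.0746494   0.50054697]
```

View pics/w5.png

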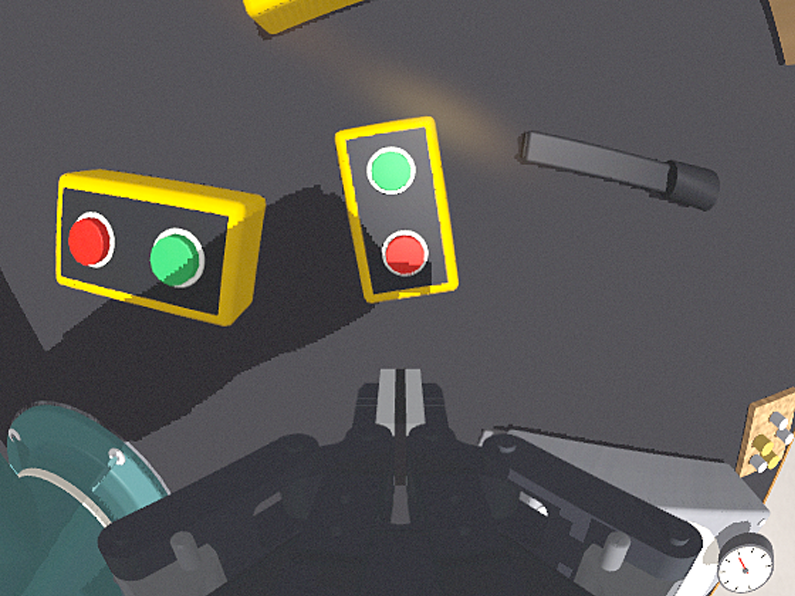

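This shows the small remote, with green at (390,170) → (404,383) and red at (405,253). Their spacing comes out at 59.6 mm, which matches the 60 mm given. I'll move over green and descend.

Request:
drive_tool:
  motion:
    - {"x":-0.3,"y":-2.4,"z":0,"yaw":0,"hand":0}
    - {"x":-0.3,"y":-2.4,"z":0,"yaw":0,"hand":0}
    - {"x":0,"y":-2.3,"z":0,"yaw":0,"hand":0}
    - {"x":0,"y":0,"z":3,"yaw":0,"hand":0}
    - {"x":0,"y":0,"z":3,"yaw":0,"hand":0}
    - {"x":0,"y":0,"z":3,"yaw":0,"hand":0}
    - {"x":0,"y":0,"z":3,"yaw":0,"hand":0}
    - {"x":0,"y":0,"z":2.5,"yaw":0,"hand":0}
    - {"x":0,"y":0,"z":1.5,"yaw":0,"hand":0}
    - {"x":0,"y":0,"z":0,"yaw":0,"hand":0}
    - {"x":0,"y":0,"z":0,"yaw":0,"hand":0}

```text
time_s: 9.03
tool_pos: [407.2, 382.1, 72.3]
tool_rot: [1.0, -0.0, -0.0, 0.0]
wrist_force: [-0.2, 0.1, 0.1]
width: -0.1
```

Request:
drive_tool:
  motion:
    - {"x":0,"y":0,"z":0.3,"yaw":0,"hand":0}
    - {"x":0,"y":0,"z":0.3,"yaw":0,"hand":0}
    - {"x":0,"y":0,"z":0.2,"yaw":0,"hand":0}
    - {"x":0,"y":0,"z":0.2,"yaw":0,"hand":0}
    - {"x":0,"y":0,"z":0,"yaw":0,"hand":0}

```text
time_s: 9.45
tool_pos: [407.0, 382.9, 62.2]
tool_rot: [1.0, 0.0, 0.0, -0.0]
wrist_force: [0.1, 0.7, 0.0]
width: -0.0
```

Request:
drive_tool:
  motion:
    - {"x":0,"y":0,"z":0.2,"yaw":0,"hand":0}
    - {"x":0,"y":0,"z":0.2,"yaw":0,"hand":0}
    - {"x":0,"y":0,"z":0.2,"yaw":0,"hand":0}
    - {"x":0,"y":0,"z":0.1,"yaw":0,"hand":0}
    - {"x":0,"y":0,"z":0,"yaw":0,"hand":0}

```text
time_s: 9.87
tool_pos: [407.2, 383.1, 55.2]
tool_rot: [1.0, 0.0, 0.0, -0.0]
wrist_force: [-0.3, 0.0, 4.2]
width: 0.3
```

Request:
drive_tool:
  motion:
    - {"x":0,"y":0,"z":0.1,"yaw":0,"hand":0}
    - {"x":0,"y":0,"z":0.1,"yaw":0,"hand":0}
    - {"x":0,"y":0,"z":0,"yaw":0,"hand":0}

```text
time_s: 10.12
tool_pos: [407.1, 383.0, 53.3]
tool_rot: [1.0, 0.0, 0.0, -0.0]
wrist_force: [0.1, 0.0, 3.8]
width: -0.0
```

Request:
drive_tool:
  motion:
    - {"x":0,"y":0,"z":0.05,"yaw":0,"hand":0}
    - {"x":0,"y":0,"z":0.05,"yaw":0,"hand":0}
    - {"x":0,"y":0,"z":0,"yaw":0,"hand":0}

```text
time_s: 10.37
tool_pos: [407.2, 383.1, 52.9]
tool_rot: [1.0, 0.0, 0.0, -0.0]
wrist_force: [-2.4, -1.6, 13.1]
width: 0.1
```

The force has jumped to 13 N, so the button is on its stop. I'll release, retreat straight up, and check.

Request:
drive_tool:
  motion:
    - {"x":0,"y":0,"z":-0.5,"yaw":0,"hand":0}
    - {"x":0,"y":0,"z":-1,"yaw":0,"hand":0}
    - {"x":0,"y":0,"z":-2.5,"yaw":0,"hand":0}
    - {"x":0,"y":0,"z":-3,"yaw":0,"hand":0}
    - {"x":0,"y":0,"z":-3,"yaw":0,"hand":0}
    - {"x":0,"y":0,"z":-3,"yaw":0,"hand":0}
    - {"x":0,"y":2.4,"z":-3,"yaw":0,"hand":0}
    - {"x":0,"y":2.4,"z":-2,"yaw":0,"hand":0}
    - {"x":0,"y":2.3,"z":0,"yaw":0,"hand":0}
    - {"x":0,"y":0,"z":0,"yaw":0,"hand":0}
    - {"x":0,"y":0,"z":0,"yaw":0,"hand":0}

```text
time_s: 11.28
tool_pos: [407.1, 311.2, 232.9]
tool_rot: [1.0, -0.0, 0.0, -0.0]
wrist_force: [-0.0, 0.5, 0.2]
width: -0.2
```

```bash
python3 - <<'E'
from h import *
w=grab('wrist');f=grab('scene')
p=w['pixels'].astype(int);r,g,b=p[...,0],p[...,1],p[...,2]
for n,m in(('g',g-np.maximum(r,b)),('r',r-np.maximum(g,b))):
    k,l,st,c=cv2.connectedComponentsWithStats((m>40).astype(np.uint8))
    for i in range(1,k):
        if st[i,4]>150: print(n,st[i],c[i].round(1),onz(w,*c[i],58))
rep(f,(232,236,262,258),zr=119)
o=pickle.load(open('p3.pkl','rb'))[0]['pixels']
print('iris diff',np.abs(o[236:262,228:265].astype(int)-f['pixels'][236:262,228:265]).mean())
print(w['s']['tool_pos'],w['s']['wrist_force'],w['s']['time_s'])
save(f,'s6.png',None,1.42)
E
```

```text
g [265 104  28  28 594] [278.6 117.7] [404.4 383.3  58. ]
g [109 163  34  37 975] [125.6 181. ] [238.2 323.1  58. ]
r [ 50 152  30  35 801] [ 64.9 168.6] [155.1 341.1  58. ]
r [275 163  28  28 593] [288.5 176.6] [414.2 324.7  58. ]
b 241.3 251.1 1227 [ 502.1 -100.7  110. ] r 137.5 ang 203.21
r 249.7 250.2 937 [520.8 -91.  119. ] r 116.5 ang 202.45
iris diff 2.4376299376299375
[407.0922782  311.22441893 232.94343398] [-0.03394969  0.48960094  0.16837048] 11.2833
```

View pics/s6.png

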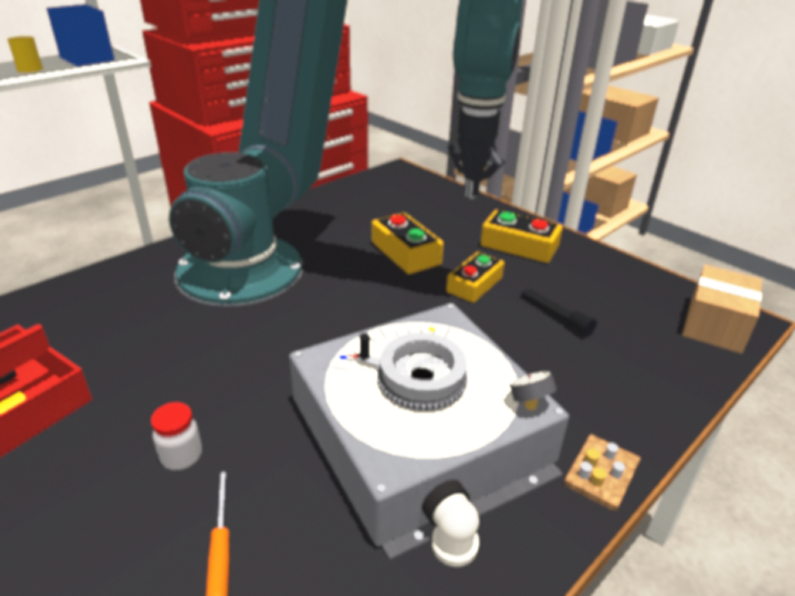

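The final view shows the pointer still on the blue dot at (343,357). The remote, jar, screwdriver and nozzle haven't moved, and the arm is clear.

```bash
python3 -c "
from station import bot
print(bot.sign_off())"
```

```text
the job is handed in; nothing more can be done
None
```

I set the iris to the blue dot, then pressed the green start button on the smallest remote and released it. The job is handed in at about 11.4 s of the 45 s; it reports no verdict.

- **Iris:** I pushed the knob round with the shut fingertips, with wrist-force readings of at most about 5 N. From above, the pointer reads 203.8–204.3° and the dot 204.4°, about 1 mm apart at the dot.
- **Angle disagreement:** the scene and side views disagreed by about ±1.5° on the pointer, because I had to guess its height above the dial. That is within the ±2.9° the 7 mm tolerance allows. The scene reading was the same to 0.05° after the button press.
- **Start button:** it went down until the force jumped to 13 N at a fingertip height of 52.9 mm, just past the 53 mm where it should be right down. I have no direct reading of the button's travel. I took it to be up again because the arm is well clear and the force is back to zero.
- **Remote and loose things:** the remote's buttons are within 0.2 mm of where they were before the press. By eye, the jar, screwdriver and nozzle are where they started, and the red stop button was never touched.

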